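Find the packing gauge that fits a window gap

TASK

Find out which of the shouldered gauges fits the gap between the oak window frame and the sash rail clamped beside it: a gauge that is too thick will not go in, one that is too thin sinks past its shoulder, and the right one hangs with its shoulder on the rail. Try the thinnest gauge in the gap first, before you move the others, and leave the one that fits in the middle of the gap, pushed down until its shoulder rests on the rail and with its flat back at the frame. Hang every other gauge on the rack as before, and do not disturb the glue bottle or the dark wood offcut.

Things in the scene. Friction and masses are not known exactly. Their poses are not given: they have to be found in the camera images.
- frame: oak window-frame corner, fixed: main member local x 0..90, y -150..150, 62 mm high. Origin: at bench level on the upright face bounding the gap, mid-length; x points from the gap into the frame (roughly away from the robot), y along the gap, z up. A same-height cross piece covers y 118..150, x -85..90
- gap (a point): on the frame's face at the gap's mid-length, 50 mm above the bench (rail-top level; the face goes on 12 mm higher, so a gauge can be felt against it); axes as the frame. Gap floor: the bench. Width unknown, the same all along: 1.6 to 2.4 mm over the blade of the 12, 18 or 24 mm gauge
- home (a point): where the fitting gauge's origin comes, axes alike: 16 mm above the bench under point gap; the side play leaves it 0 to 2.4 mm on the -x side, and released it may lean 0.08 rad. The sash rail (oak, fixed, 55 mm wide, y -115..115, top 50 mm above the bench) bounds the gap on its -x side
- clamp (a point): top of the black clamp handle (26 mm across, 150 mm above the bench, at frame x -50, y -100) holding the rail's -y end; the clamp's steel arm lies along x at frame y -108..-92, x -90..70, 80 to 92 mm above the bench. Fixed
- rack: plywood rack, fixed: bars along local x, 260 long, 18 wide, 46 high, at y 55 and -55 mm (92 between). Gauges hang across them, head ends on the bars, blade down between, length along local y, origin 12 mm above the bench. At the start one hangs near each of x -76, -16, 44, 104 mm (its back face), in any order, backs to +x. Origin: rack's middle at bench level
- gauge12: loose aluminium gauge, about 140 g. Flat back at local x 0. Blade: x -12..0, 12 mm thick, 80 long (y +-40), z 0..34. Head: x -18..0, 120 long, z 34..48: a 6 mm shoulder on the -x side at z 34. Grip block: x -18..0, y +-22, z 48..88; take it from above by its two ends, 44 mm apart along y. Origin: foot of the blade, on the back, mid-length; z up
- gauge18: loose aluminium gauge, about 210 g. Flat back at local x 0. Blade: x -18..0, 18 mm thick, 80 long (y +-40), z 0..34. Head: x -24..0, 120 long, z 34..48: a 6 mm shoulder on the -x side at z 34. Grip block: x -24..0, y +-22, z 48..88; take it from above by its two ends, 44 mm apart along y. Origin: foot of the blade, on the back, mid-length; z up
- gauge24: loose aluminium gauge, about 280 g. Flat back at local x 0. Blade: x -24..0, 24 mm thick, 80 long (y +-40), z 0..34. Head: x -30..0, 120 long, z 34..48: a 6 mm shoulder on the -x side at z 34. Grip block: x -30..0, y +-22, z 48..88; take it from above by its two ends, 44 mm apart along y. Origin: foot of the blade, on the back, mid-length; z up
- gauge30: loose aluminium gauge, about 350 g. Flat back at local x 0. Blade: x -30..0, 30 mm thick, 80 long (y +-40), z 0..34. Head: x -36..0, 120 long, z 34..48: a 6 mm shoulder on the -x side at z 34. Grip block: x -36..0, y +-22, z 48..88; take it from above by its two ends, 44 mm apart along y. Origin: foot of the blade, on the back, mid-length; z up
- glue: bystander: upright glue bottle, 54 mm across, 160 high; origin at the centre of its underside
- offcut: bystander: dark wood offcut 50 x 90 x 30 mm; origin at the centre of its underside
Things that resemble listed ones, but are neither listed nor needed, are in the scene too. Leave any turquoise or yellow look-alike of the gauge18 alone.

How it is judged:
On the way:
1. the thinnest gauge (12 mm) is tried in the gap, its blade at least 22 mm deep, while the others still hang where they were (x of gauge12 in the frame of frame between -0.03 and 0.006 m and y of gauge12 in the frame of frame between -0.04 and 0.04 m and z of gauge12 in the frame of frame below 0.028 m and distance of each of gauge18, gauge24, gauge30 from where it was at the start of the episode below 0.02 m), for 0.1 s.
At the end, for the whole second after the job is handed in: The gauge that fits stands in the gap: upright and along it (0.12 rad), within 30 mm of its middle, origin 10 to 20.5 mm above the bench, back within 4.5 mm of the frame. The other three hang on the rack: upright (0.12 rad), origin 8 to 16 mm above the bench, within 14 mm across. All at rest ((((x of gauge12 in the frame of frame between -0.0045 and 0.004 m and y of gauge12 in the frame of frame between -0.03 and 0.03 m and z of gauge12 in the frame of frame between 0.01 and 0.0205 m and angle between gauge12's own z axis and vertical below 0.12 rad and angle between the y axis of gauge12 and the y axis of frame, either way round below 0.12 rad and linear speed of gauge12 below 0.02 m/s) and (x of gauge18 in the frame of rack between -0.125 and 0.15 m and y of gauge18 in the frame of rack between -0.014 and 0.014 m and z of gauge18 in the frame of rack between 0.008 and 0.016 m and angle between gauge18's own z axis and vertical below 0.12 rad and linear speed of gauge18 below 0.02 m/s) and (x of gauge24 in the frame of rack between -0.125 and 0.15 m and y of gauge24 in the frame of rack between -0.014 and 0.014 m and z of gauge24 in the frame of rack between 0.008 and 0.016 m and angle between gauge24's own z axis and vertical below 0.12 rad and linear speed of gauge24 below 0.02 m/s) and (x of gauge30 in the frame of rack between -0.125 and 0.15 m and y of gauge30 in the frame of rack between -0.014 and 0.014 m and z of gauge30 in the frame of rack between 0.008 and 0.016 m and angle between gauge30's own z axis and vertical below 0.12 rad and linear speed of gauge30 below 0.02 m/s)) or ((x of gauge18 in the frame of frame between -0.0045 and 0.004 m and y of gauge18 in the frame of frame between -0.03 and 0.03 m and z of gauge18 in the frame of frame between 0.01 and 0.0205 m and angle between gauge18's own z axis and vertical below 0.12 rad and angle between the y axis of gauge18 and the y axis of frame, either way round below 0.12 rad and linear speed of gauge18 below 0.02 m/s) and (x of gauge12 in the frame of rack between -0.125 and 0.15 m and y of gauge12 in the frame of rack between -0.014 and 0.014 m and z of gauge12 in the frame of rack between 0.008 and 0.016 m and angle between gauge12's own z axis and vertical below 0.12 rad and linear speed of gauge12 below 0.02 m/s) and (x of gauge24 in the frame of rack between -0.125 and 0.15 m and y of gauge24 in the frame of rack between -0.014 and 0.014 m and z of gauge24 in the frame of rack between 0.008 and 0.016 m and angle between gauge24's own z axis and vertical below 0.12 rad and linear speed of gauge24 below 0.02 m/s) and (x of gauge30 in the frame of rack between -0.125 and 0.15 m and y of gauge30 in the frame of rack between -0.014 and 0.014 m and z of gauge30 in the frame of rack between 0.008 and 0.016 m and angle between gauge30's own z axis and vertical below 0.12 rad and linear speed of gauge30 below 0.02 m/s)) or ((x of gauge24 in the frame of frame between -0.0045 and 0.004 m and y of gauge24 in the frame of frame between -0.03 and 0.03 m and z of gauge24 in the frame of frame between 0.01 and 0.0205 m and angle between gauge24's own z axis and vertical below 0.12 rad and angle between the y axis of gauge24 and the y axis of frame, either way round below 0.12 rad and linear speed of gauge24 below 0.02 m/s) and (x of gauge12 in the frame of rack between -0.125 and 0.15 m and y of gauge12 in the frame of rack between -0.014 and 0.014 m and z of gauge12 in the frame of rack between 0.008 and 0.016 m and angle between gauge12's own z axis and vertical below 0.12 rad and linear speed of gauge12 below 0.02 m/s) and (x of gauge18 in the frame of rack between -0.125 and 0.15 m and y of gauge18 in the frame of rack between -0.014 and 0.014 m and z of gauge18 in the frame of rack between 0.008 and 0.016 m and angle between gauge18's own z axis and vertical below 0.12 rad and linear speed of gauge18 below 0.02 m/s) and (x of gauge30 in the frame of rack between -0.125 and 0.15 m and y of gauge30 in the frame of rack between -0.014 and 0.014 m and z of gauge30 in the frame of rack between 0.008 and 0.016 m and angle between gauge30's own z axis and vertical below 0.12 rad and linear speed of gauge30 below 0.02 m/s)))); the robot touches nothing.
It fails at once if the glue is disturbed (moved over 40 mm or tipped over) (distance of glue from where it was at the start of the episode above 0.04 m or angle between glue's own z axis and vertical above 0.5 rad).
It fails at once if the offcut is moved over 40 mm (distance of offcut from where it was at the start of the episode above 0.04 m).
It also fails if it takes over 72 s, if anything falls off the work surface, if the arm or the gripper's body presses on something with over 40 N, if the wrist force passes 120 N, or if a joint passes its speed limit or range.

ROBOT

A 6-joint arm with a two-finger parallel gripper is mounted at the origin on the work surface. World frame = base frame: x ahead of the robot, y to its left, z up, the work surface at z = 0. Lengths are in m, angles in rad, forces in N, time in s.
With the tool pointing down it reaches from about 0.425 to 1.125 m from the base axis. Payload 14.9 kg.
Tool frame: the origin (TCP) lies midway between the tips of the shut fingers; the grasp point (between the pads) lies 19 mm behind it; x points along the fingers, y is the direction in which the jaws open and shut, and the axes are right-handed (so a half turn about x gives the same grasp; the last joint's range is limited). The gripper opens to 91 mm and grips with 3 to 60 N. Pads are 32 mm wide; open, the fingers measure 118 mm over their backs; the gripper's body (76 mm by 178 mm) begins 60 mm behind the grasp point.
Start: joints at [-1.31, 0.379, 1.734, -0, 1.028, -0.033], TCP at [0.203, -0.67, 0.214] pointing down, gripper open.
Joint ranges: [-2.77, 2.77], [-0.74, 2.19], [0, 2.66], [-1.06, 4.2], [0.31, 2.87], [-3.08, 3.08]. Speed limits (rad/s): [1.89, 1.89, 2.39, 3.14, 3.14, 3.14].

INTERFACE

Orientations are given as a unit quaternion [w, x, y, z].
In Python, from bench import readout, viewer, job, nets gives the robot as it stands.
- The arm moves only by the tool arm_command, never from a script. Its argument "series" is a list of rows, each a list of 7 numbers: the shift along the tool's x, y, z in cm, then the turn, a rotation vector about the tool's x, y, z in degrees, then the opening in per cent of the stroke, from 0 (shut) to 100 (fully open). A call has 1 to 8 rows; each row is the pose to reach, as a shift and turn from the pose commanded when the call began, along the tool's axes at that moment; what a row does not reach only later rows make up. A row lasts 1/10 s, in which the tool goes at most 50 mm and 8.59 degrees, less where a joint would pass 70% of its speed; a pose out of reach is approached as far as the arm can. A call with a gripper value outside its range is refused whole. The fingers move at their own pace and stop on an object; "grip_force" is the grip in N (left out, the last holds). Time passes only in rows, so rows that repeat a pose let the fingers close. It gives the time, the measured TCP pose, the force and the opening at its end, in the units of the state.
- readout.get_state(): the state, without advancing time (a new reading comes with each control period).
- viewer.read_camera(name): name is "scene" or "top"; returns the picture (480x640x3 uint8, red, green, blue); there is no depth.
- viewer.camera_info(name): a dict with "vertical_fov" (degrees; the focal length in pixels is half the picture's height over the tangent of half this angle, whatever the lens; pixels are square), "cx", "cy" (the principal point, pixels), "R" (3x3) and "t" (3): a world point X has camera coordinates R X + t. Camera axes: x right, y down, z forward; pixel columns grow to the right and rows downward; lengths in m; the calibration is good to about 2 mm. A picture is of the moment at which its call begins. camera_info takes no time and is no camera call.
- job.close_job(): hands the job in, once; it reports no verdict.
Trained networks look in the newest picture that a camera, given by its name, has taken for a name from the list of things; names that differ only in an ending like _2 or _b are one class to them, and where a whole thing is asked for, a point or a joint stands for the part that bears it (a point fixed in the world has none). Each returns a list of dicts, best first, with "confidence" (0 to 1); they miss things now and then, are a little off and sometimes report something else, mostly with a low value. They report only what shows in the picture. A call takes as long as a camera call. They do not tell look-alikes from the thing itself.
- nets.boxes_of(camera, thing): "at" ([row, column] in pixels, amid what is visible of it).
- nets.cut_out(camera, thing): "region" (480x640 bool, what is visible of it) and "at" ([row, column] in pixels, amid what is visible of it).
The state is a dict: "time_s": time; "joint_pos": joint angles; "dq": joint speeds; "joint_torque": joint torques, N m; "tool_pos": TCP position; "ee_rot": TCP orientation; "wrist_force": force on the tool from outside, world axes, zero at the start; "moment": the same for the moment, N m; "gripper_width": finger opening in m.
Only numpy, scipy, OpenCV 4.12 (cv2) and the standard library are available. Lean on these libraries where they do the work, as an engineer would, in place of code of your own. Each camera call takes 0.05 s, during which the arm holds its last target. There are 200 camera calls.

## Working session

There is one attempt and no reset: what is moved stays moved. The work goes in short steps, Python scripts to look and compute and a tool call to move; the robot and the scene stay as the last step left them, time stands still between calls to the robot, and variables do not carry over. Pictures are saved under pics/ and viewed, about 8 in all and at most 12, crops included, and the job is handed in when it is done.

Besides the shell and the picture viewer there is one more tool, called after "Request:" as name(argument=value, ...) on one line, values as JSON. arm_command: Moves the arm, as the interface text tells. Its arguments: {"type":"object","properties":{"series":{"type":"array"},"grip_force":{"type":"number"}},"required":["series"]}

```bash
mkdir -p pics; ls; python3 - <<'E'
from bench import readout, viewer, job, nets
import cv2, numpy as np
for c in ("scene","top"):
    im=viewer.read_camera(c); cv2.imwrite(f"pics/{c}0.png",im[:,:,::-1])
    i=viewer.camera_info(c); print(c,i)
    for n in ("gauge12","gauge18","gauge24","gauge30","frame","rack","glue","offcut","clamp"):
        print(c,n,[(np.round(d["at"]),round(d["confidence"],2)) for d in nets.boxes_of(c,n)][:5])
print(readout.get_state())
E
```

```text
pics
scene {'vertical_fov': 53.55343806117147, 'cx': 322.7749228601712, 'cy': 236.7006645861503, 'R': array([[-0.74693369,  0.66481624, -0.01046114],
       [ 0.50963608,  0.56233914, -0.65118796],
       [-0.42703762, -0.4917256 , -0.75884439]]), 't': array([ 0.36380609, -0.2006576 ,  1.29907256])}
scene gauge12 [(array([442., 445.]), 0.93), (array([326., 371.]), 0.84), (array([305., 388.]), 0.77), (array([356., 356.]), 0.65), (array([283., 400.]), 0.56)]
scene gauge18 [(array([442., 445.]), 0.93), (array([326., 371.]), 0.84), (array([305., 388.]), 0.77), (array([356., 356.]), 0.65), (array([283., 400.]), 0.56)]
scene gauge24 [(array([442., 445.]), 0.93), (array([326., 371.]), 0.84), (array([305., 388.]), 0.77), (array([356., 356.]), 0.65), (array([283., 400.]), 0.56)]
scene gauge30 [(array([442., 445.]), 0.93), (array([326., 371.]), 0.84), (array([305., 388.]), 0.77), (array([356., 356.]), 0.65), (array([283., 400.]), 0.56)]
scene frame [(array([213., 234.]), 0.7)]
scene rack [(array([358., 385.]), 0.57)]
scene glue [(array([224., 347.]), 0.59)]
scene offcut [(array([312., 242.]), 
[... 1228 characters left out ...]
[(array([221., 426.]), 0.78)]
{'time_s': 1.0, 'joint_pos': array([-1.31028338e+00,  3.78922520e-01,  1.73418731e+00, -1.73480678e-06,
        1.02849654e+00, -3.33000963e-02]), 'dq': array([-0.00139516, -0.00085905,  0.00145832,  0.00057627,  0.00126897,
        0.00019632]), 'joint_torque': array([-2.41178350e-03, -7.63712597e+01, -4.34750247e+01,  6.49275561e-02,
        3.90050677e-02, -2.82825164e-05]), 'tool_pos': array([ 0.20272181, -0.67002291,  0.2139223 ]), 'ee_rot': array([-0.10350091, -0.69948915, -0.10351043,  0.6994913 ]), 'wrist_force': array([-0.56732086, -0.90481054, -0.38322017]), 'moment': array([-0.03875941, -0.04491301,  0.02948344]), 'gripper_width': 0.09121583664948998}
```

```bash
python3 - <<'E'
import cv2
im=cv2.imread("pics/top0.png")[120:400,110:530]
cv2.imwrite("pics/top0c.png",cv2.resize(im,(798,532),interpolation=cv2.INTER_CUBIC))
E
```

```text
(no output)
```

View pics/top0c.png

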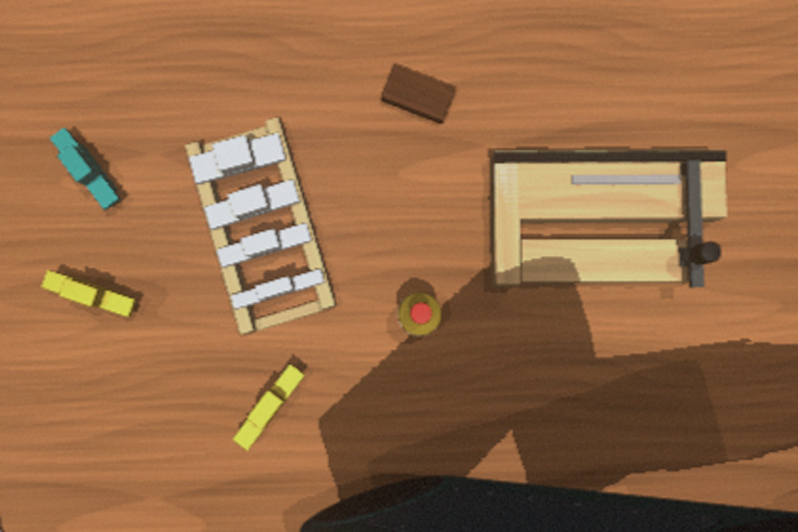

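View pics/scene0.png

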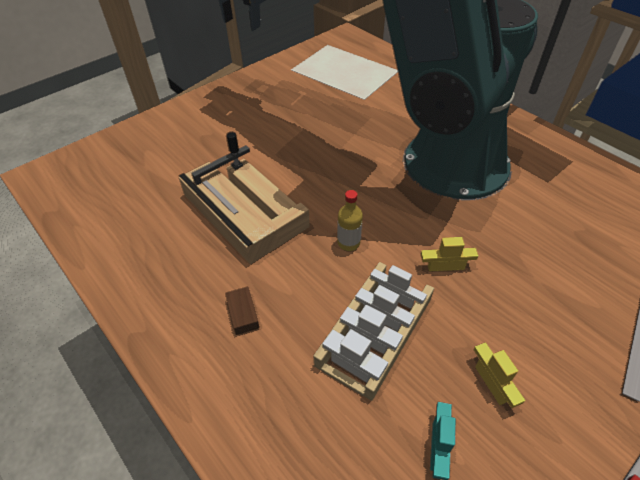

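Top view: the white gauges hang on the rack, thinnest nearest the robot (crop about (278,288)), then 18, 24 and 30 going up to (235,153). The frame is at the right, with the cross piece at its left end and the clamp at (697,215). The glue bottle is at (420,313). The turquoise and yellow pieces are look-alikes. Next I'll fit poses from the masks.

```bash
cat > h.py <<'E'
import numpy as np, cv2
from scipy.optimize import minimize
from bench import readout, viewer, job, nets
CI={c:viewer.camera_info(c) for c in("scene","top")}
def proj(c,X):
    i=CI[c]; f=240/np.tan(np.radians(i["vertical_fov"]/2)); p=np.atleast_2d(X)@i["R"].T+i["t"]
    return p[:,:2]/p[:,2:]*f+[i["cx"],i["cy"]]
def ray(c,px,z):
    i=CI[c]; f=240/np.tan(np.radians(i["vertical_fov"]/2))
    d=i["R"].T@[(px[0]-i["cx"])/f,(px[1]-i["cy"])/f,1]; o=-i["R"].T@i["t"]
    return o+d*(z-o[2])/d[2]
def T(p,L):
    c,s=np.cos(p[2]),np.sin(p[2]); L=np.atleast_2d(L)
    return np.c_[p[0]+c*L[:,0]-s*L[:,1],p[1]+s*L[:,0]+c*L[:,1],L[:,2]]
def box(*b): return np.array([[x,y,z] for x in b[:2] for y in b[2:4] for z in b[4:]])/1000.
def gauge(t,z0=12): return [box(-t,0,-40,40,z0,z0+34),box(-t-6,0,-60,60,z0+34,z0+48),box(-t-6,0,-22,22,z0+48,z0+88)]
FRAME=[box(0,90,-150,150,0,62),box(-85,90,118,150,0,62)]
RACK=[box(-130,130,46,64,0,46),box(-130,130,-64,-46,0,46)]
S=4
def sil(c,p,boxes):
    m=np.zeros((480*S,640*S),np.uint8)
    for b in boxes:
        q=(proj(c,T(p,b))+.5)*S
        cv2.fillConvexPoly(m,cv2.convexHull(np.round(q).astype(np.int32)),1)
    return m
def masks(thing): 
    return {c:nets.cut_out(c,thing) for c in("scene","top")}
def fit(p0,boxes,M):
    M={c:cv2.resize(m.astype(np.uint8),None,fx=S,fy=S,interpolation=0) for c,m in M.items()}
    def cost(p):
        e=0
        for c,m in M.items():
            s=sil(c,p,boxes); e+=1-(s&m).sum()/max(1,(s|m).sum())
        return e
    r=minimize(cost,p0,method="Nelder-Mead",options=dict(initial_simplex=np.array(p0)+np.array([[0,0,0],[.008,0,.03],[0,.008,-.03],[-.006,-.006,.05]]),xatol=1e-4,fatol=1e-5))
    return r.x,r.fun/len(M)
def overlay(c,im,p,boxes,col,k,off):
    for b in boxes:
        h=cv2.convexHull(((proj(c,T(p,b))+.5-off)*k).astype(np.float32)).astype(np.int32)
        cv2.polylines(im,[h],True,col,1)
E
cat > m1.py <<'E'
from h import *
G=masks("gauge12"); ims={c:viewer.read_camera(c) for c in CI}
F=masks("frame"); R=masks("rack")
out={}
for t,px in ((12,(278,288)),(18,(264,242)),(24,(252,202)),(30,(236,155))):
    q=np.array(px)/1.9+[110,120]; w=ray("top",q,.09); M={}
    for c in CI:
        qq=proj(c,w)[0]; d=[np.hypot(g["at"][1]-qq[0],g["at"][0]-qq[1]) for g in G[c]]; j=int(np.argmin(d))
        if d[j]<12: M[c]=G[c][j]["region"]
    # initial yaw: top image slope
    p,e=fit([w[0],w[1],.29],gauge(t),M); out[t]=p; print(t,list(M),w.round(3),p.round(4),round(e,3))
    for c in M: print("   ",c,fit(p,gauge(t),{c:M[c]})[0].round(4))
for n,D,B,w in (("frame",F,FRAME,ray("top",(110+608/1.9,120+220/1.9),.05)),("rack",R,RACK,ray("top",(110+260/1.9,120+225/1.9),.04))):
    M={c:D[c][0]["region"] for c in D if D[c]}
    y0=0 if n=="frame" else .29
    for c in [list(M)]+[[k] for k in M]:
        p,e=fit([w[0],w[1],y0],B,{k:M[k] for k in c}); print(n,c,p.round(4),round(e,3), [int(M[k].sum()) for k in c])
        if n not in out: out[n]=p
np.save("fit.npy",out,allow_pickle=True)
a=cv2.resize(ims["top"][170:310,200:290,::-1],None,fx=4,fy=4,interpolation=cv2.INTER_CUBIC)
for t in(12,18,24,30): overlay("top",a,out[t],gauge(t),(0,0,255),4,[200,170])
overlay("top",a,out["rack"],RACK,(255,0,0),4,[200,170])
b=cv2.resize(ims["top"][190:280,362:472,::-1] if 0 else ims["top"][185:285,360:500,::-1],None,fx=3.1,fy=3.1,interpolation=cv2.INTER_CUBIC)
overlay("top",b,out["frame"],FRAME,(0,0,255),3.1,[360,185])
H=max(a.shape[0],b.shape[0]); o=np.zeros((H,a.shape[1]+b.shape[1],3),np.uint8); o[:a.shape[0],:a.shape[1]]=a; o[:b.shape[0],a.shape[1]:]=b
print(o.shape); cv2.imwrite("pics/ov.png",o)
E
python3 m1.py
```

```text
12 ['scene', 'top'] [0.452 0.184 0.09 ] [0.462  0.1916 0.2751] 0.166
    scene [0.4583 0.1904 0.2837]
    top [0.4625 0.1914 0.2689]
18 ['top'] [0.51  0.201 0.09 ] [0.5219 0.2088 0.2723] 0.173
    top [0.522  0.2091 0.273 ]
24 ['top'] [0.561 0.215 0.09 ] [0.5791 0.2233 0.2752] 0.064
    top [0.5791 0.2233 0.2781]
30 ['top'] [0.622 0.235 0.09 ] [0.6424 0.2427 0.2496] 0.043
    top [0.6424 0.2427 0.2496]
frame ['scene', 'top'] [ 0.5321 -0.2444 -0.0248] 0.118 [6504, 5644]
frame ['scene'] [ 0.5306 -0.2458 -0.023 ] 0.118 [6504]
frame ['top'] [ 0.5335 -0.2441 -0.0123] 0.1 [5644]
rack ['scene', 'top'] [0.5363 0.2124 0.2754] 0.533 [2655, 1176]
rack ['scene'] [0.5354 0.2125 0.2765] 0.482 [2655]
rack ['top'] [0.539  0.2129 0.2766] 0.58 [1176]
(560, 794, 3)
```

View pics/ov.png

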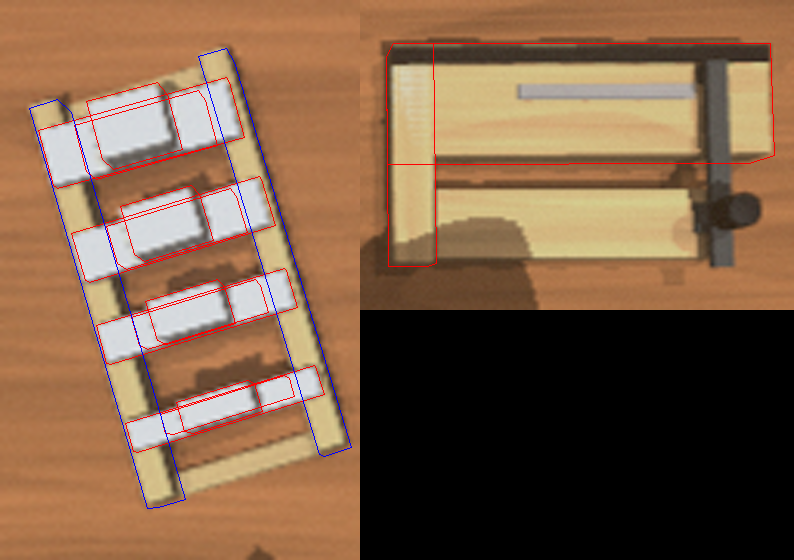

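The overlay matches the gauges and rack. The frame fit is about 5 overlay px off at the gap edge (red at row 163, wood edge at about 157), so I'll measure the edges directly.

```bash
cat > m2.py <<'E'
from h import *
im=np.mean([cv2.cvtColor(viewer.read_camera("top"),cv2.COLOR_RGB2GRAY).astype(float) for _ in range(4)],0)
def edge(c0,c1,r0,r1,sgn,axis=0):
    P=[]
    for c in range(c0,c1):
        v=im[r0:r1,c] if axis==0 else im[c,r0:r1]
        g=sgn*np.diff(v); k=int(np.argmax(g))
        if 0<k<len(g)-1:
            a,b,d=g[k-1:k+2]; o=.5*(a-d)/(a-2*b+d); P.append((c,r0+k+.5+o))
    P=np.array(P); 
    for _ in range(3):
        f=np.polyfit(P[:,0],P[:,1],1); r=P[:,1]-np.polyval(f,P[:,0]); P=P[abs(r)<max(.3,2*r.std())]
    return f,r.std(),len(P)
def line(nm,c0,c1,r0,r1,s,z):
    f,sd,n=edge(c0,c1,r0,r1,s)
    A,B=[ray("top",(c,np.polyval(f,c)),z) for c in(c0,c1)]
    d=B-A; print(nm,n,round(sd,2),A.round(4),B.round(4),"yaw",round(float(np.arctan2(d[0],-d[1])),4)); return A,B
line("face62",402,458,231,239,-1,.062)
line("face62full",402,490,231,239,-1,.062)
line("rail50 gapside",403,458,241,249,1,.05)
line("rail50 robotside",403,458,264,272,-1,.05)
line("frame outer",390,480,194,202,-1,.062)
for nm,r0,r1,c0,c1,s in(("cross outer",207,262,367,376,1),("cross inner",240,262,395,405,-1)):
    f,sd,n=edge(r0,r1,c0,c1,s,1); print(nm,n,round(sd,2),[ray("top",(np.polyval(f,r),r),.062).round(4) for r in(r0,r1)])
for r in range(192,275): print(r,im[r,[410,430,450]].round(),end=" ") if r<206 or 230<r<252 or r>262 else 0
E
python3 m2.py
```

```text
face62 56 0.04 [ 0.5344 -0.1709  0.062 ] [ 0.5318 -0.3081  0.062 ] yaw -0.019
face62full 79 0.12 [ 0.5342 -0.1709  0.062 ] [ 0.5308 -0.3866  0.062 ] yaw -0.0157
rail50 gapside 55 0.0 [ 0.5084 -0.1742  0.05  ] [ 0.505  -0.3099  0.05  ] yaw -0.0254
rail50 robotside 55 0.04 [ 0.4542 -0.172   0.05  ] [ 0.451  -0.3071  0.05  ] yaw -0.0239
frame outer 90 1.09 [ 0.6241 -0.145   0.062 ] [ 0.6241 -0.3673  0.062 ] yaw 0.0
cross outer 55 0.1 [array([ 0.6048, -0.0941,  0.062 ]), array([ 0.4693, -0.0908,  0.062 ])]
cross inner 14 1.09 [array([ 0.5214, -0.1609,  0.062 ]), array([ 0.4676, -0.1568,  0.062 ])]
192 [108. 115. 119.] 193 [110. 118. 123.] 194 [114. 117. 124.] 195 [122. 126. 127.] 196 [127. 127. 125.] 197 [125.  89. 126.] 198 [95. 82. 95.] 199 [87. 85. 71.] 200 [62. 62. 56.] 201 [54. 54. 55.] 202 [55. 54. 54.] 203 [56. 56. 52.] 204 [53. 54. 54.] 205 [117. 118. 113.] 231 [194. 189. 185.] 232 [188. 188. 187.] 233 [189. 188. 187.] 234 [175. 156. 154.] 235 [107. 100.  99.] 236 [83. 83. 82.] 237 [98. 98. 96.] 238 [111. 109. 108.] 239 [113. 112. 110.] 240 [115. 120. 126.] 241 [128. 132. 122.] 242 [130. 129. 121.] 243 [96. 93. 90.] 244 [82. 83. 81.] 245 [78. 78. 78.] 246 [172. 173. 174.] 247 [188. 189. 188.] 248 [190. 190. 190.] 249 [193. 196. 196.] 250 [189. 199. 199.] 251 [188. 195. 196.] 263 [116. 191. 190.] 264 [119. 194. 194.] 265 [120. 195. 195.] 266 [120. 196. 195.] 267 [120. 192. 192.] 268 [ 78. 118. 116.] 269 [ 62. 106. 116.] 270 [ 64. 118. 121.] 271 [ 78. 131. 134.] 272 [ 80. 132. 132.] 273 [ 80. 129. 131.] 274 [ 79. 130. 133.]
```

```bash
cat > go.py <<'E'
# usage: go.py x y z yaw  -> row for target TCP with tool x down, tool y along +-(gauge y at yaw)
import sys, numpy as np
from scipy.spatial.transform import Rotation as Ro
from bench import readout
s=readout.get_state(); q=s["ee_rot"]; R=Ro.from_quat([q[1],q[2],q[3],q[0]])
print("t",round(s["time_s"],2),"tcp",s["tool_pos"].round(4),"F",s["wrist_force"].round(1),"M",s["moment"].round(2),"w",round(s["gripper_width"],4),"q",s["joint_pos"].round(2))
ym=R.as_matrix()[:,1]; print("tool y",ym.round(4),"tool x",R.as_matrix()[:,0].round(4), "yaw(y)",round(float(np.arctan2(-ym[0],ym[1])),4))
a=[float(v) for v in sys.argv[1:]]
for i in range(0,len(a),4):
    x,y,z,w=a[i:i+4]
    for sg in(1,-1):
        Y=sg*np.array([-np.sin(w),np.cos(w),0]); X=np.array([0,0,-1.]); D=Ro.from_matrix(np.c_[X,Y,np.cross(X,Y)])
        rv=(R.inv()*D).as_rotvec(degrees=True); d=R.inv().apply(np.array([x,y,z])-s["tool_pos"])*100
        if np.linalg.norm(rv)<=91: print("row",d.round(2),rv.round(2))
E
# gauge centres: block centre at local x -(t+6)/2
python3 - <<'E'
from h import *
o=np.load("fit.npy",allow_pickle=True).item()
for t in(12,18,24,30): print(t,T([*o[t][:2],.2755],[[-(t+6)/2000,0,0]])[0].round(4))
print("glue",ray("top",(334,288),.08),"offcut",ray("top",(328,168),.03))
E
python3 go.py .60 -.25 .26 .12  .4535 .1890 .26 .2755
```

```text
12 [0.4533 0.1892 0.    ]
18 [0.5104 0.2056 0.    ]
24 [0.5647 0.2193 0.    ]
30 [0.6251 0.2378 0.    ]
glue [ 4.08485126e-01 -8.27111471e-05  8.00000000e-02] offcut [0.71264842 0.00479852 0.03      ]
t 1.6 tcp [ 0.2027 -0.67    0.2139] F [-1.9 -0.  -0.3] M [-0.03 -0.02  0.  ] w 0.0913 q [-1.31  0.38  1.73 -0.    1.03 -0.03]
tool y [ 2.896e-01 -9.572e-01 -1.000e-04] tool x [-0.  0. -1.] yaw(y) -2.8478
row [ -4.61 -28.7  -50.19] [9.96 0.   0.  ]
row [ -4.6  -74.96 -48.88] [1.05 0.   0.  ]
```

Request:
arm_command(series=[[-4.6,-28.7,-50.2,1,0,0,100],[-4.6,-28.7,-50.2,1,0,0,100],[-4.6,-28.7,-50.2,1,0,0,100],[-4.6,-28.7,-50.2,1,0,0,100],[-4.6,-28.7,-50.2,1,0,0,100],[-4.6,-28.7,-50.2,1,0,0,100],[-4.6,-28.7,-50.2,1,0,0,100],[-4.6,-28.7,-50.2,1,0,0,100]], grip_force=30)

```text
time_s: 2.4
tool_pos: [0.4779, -0.3787, 0.2461]
ee_rot: [0.098, 0.7, 0.097, -0.7]
wrist_force: [0.3, -0.1, 0.2]
gripper_width: 0.0914
```

```bash
python3 go.py .4535 .1890 .26 .2755  .4535 .1890 .12 .2755
```

```text
t 2.4 tcp [ 0.4779 -0.3787  0.2461] F [ 0.3 -0.1  0.2] M [-0.09 -0.06 -0.02] w 0.0914 q [-0.71  0.2   1.9  -0.    1.04  0.59]
tool y [ 2.728e-01 -9.621e-01  4.000e-04] tool x [ 4.e-04 -4.e-04 -1.e+00] yaw(y) -2.8653
row [ -1.41 -55.28 -13.14] [ 0.04 -0.02 -0.03]
row [ 12.59 -55.29 -13.13] [ 0.04 -0.02 -0.03]
```

Request:
arm_command(series=[[-1.4,-55.3,-13.1,0,0,0,100],[-1.4,-55.3,-13.1,0,0,0,100],[-1.4,-55.3,-13.1,0,0,0,100],[-1.4,-55.3,-13.1,0,0,0,100],[-1.4,-55.3,-13.1,0,0,0,100],[-1.4,-55.3,-13.1,0,0,0,100],[-1.4,-55.3,-13.1,0,0,0,100],[-1.4,-55.3,-13.1,0,0,0,100]])

```text
time_s: 3.2
tool_pos: [0.4588, 0.021, 0.2559]
ee_rot: [0.097, 0.701, 0.097, -0.7]
wrist_force: [1.3, -0.5, -0.5]
gripper_width: 0.0912
```

```bash
python3 go.py .4535 .1890 .16 .2755
```

```text
t 3.2 tcp [0.4588 0.021  0.2559] F [ 1.3 -0.5 -0.5] M [-0.06 -0.1  -0.07] w 0.0912 q [-0.01 -0.07  2.18 -0.    1.04  1.29]
tool y [ 2.726e-01 -9.621e-01  3.000e-04] tool x [ 9.e-04 -0.e+00 -1.e+00] yaw(y) -2.8655
row [  9.59 -16.31  -4.06] [ 0.03 -0.05 -0.01]
```

Request:
arm_command(series=[[1,-16.3,-4.05,0,0,0,100],[1,-16.3,-4.05,0,0,0,100],[1,-16.3,-4.05,0,0,0,100],[9.6,-16.3,-4.05,0,0,0,100],[9.6,-16.3,-4.05,0,0,0,100],[9.6,-16.3,-4.05,0,0,0,100],[9.6,-16.3,-4.05,0,0,0,100]])

```text
time_s: 3.9
tool_pos: [0.4538, 0.1869, 0.1601]
ee_rot: [-0.098, -0.7, -0.097, 0.701]
wrist_force: [-0.3, -0.1, 0.0]
gripper_width: 0.0914
```

```bash
python3 go.py .4535 .1890 .075 .2755
```

```text
t 3.9 tcp [0.4538 0.1869 0.1601] F [-0.3 -0.1  0. ] M [ 0.02 -0.04 -0.03] w 0.0914 q [ 0.34  0.13  2.18 -0.    0.84  1.64]
tool y [ 2.731e-01 -9.620e-01  1.000e-04] tool x [-9.e-04 -4.e-04 -1.e+00] yaw(y) -2.865
row [ 8.51 -0.21 -0.04] [ 0.06  0.06 -0.01]
```

Request:
arm_command(series=[[5,0,0,0,0,0,100],[8.5,0,0,0,0,0,100],[8.5,0,0,0,0,0,100],[8.5,0,0,0,0,0,100]])

```text
time_s: 4.3
tool_pos: [0.455, 0.1869, 0.0766]
ee_rot: [0.097, 0.701, 0.097, -0.7]
wrist_force: [0.2, 0.5, 0.5]
gripper_width: 0.0915
```

```bash
python3 - <<'E'
from h import *
a=viewer.read_camera("top")[165:315,195:325,::-1]; b=viewer.read_camera("scene")[240:400,300:460,::-1]
k=3; a=cv2.resize(a,None,fx=3,fy=3); b=cv2.resize(b,None,fx=2.5,fy=2.5)
o=np.zeros((450,790,3),np.uint8); o[:a.shape[0],:390]=a; o[:400,390:790]=b; cv2.imwrite("pics/g1.png",o)
E
python3 go.py .4535 .1890 .075 .2755
```

```text
t 4.4 tcp [0.4556 0.1874 0.0772] F [-0.4  0.2  0.3] M [ 0.03 -0.01  0.01] w 0.0914 q [ 0.34  0.28  2.2  -0.    0.66  1.64]
tool y [ 2.724e-01 -9.622e-01 -2.000e-04] tool x [ 0.0036  0.0013 -1.    ] yaw(y) -2.8657
row [ 0.22 -0.21  0.16] [ 0.02 -0.22  0.01]
```

View pics/g1.png

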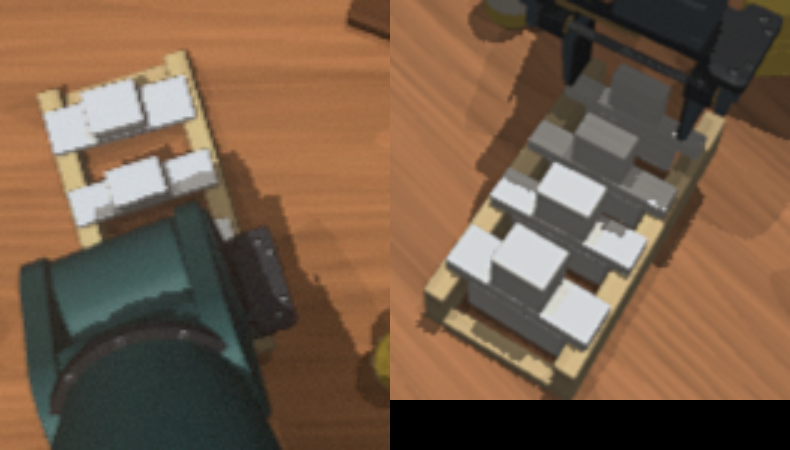

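The fingers straddle gauge12's block: one at (575,50), the other at (690,130) in the scene half. I'll make a small correction and then close.

Request:
arm_command(series=[[0.2,-0.2,0.15,0,-0.2,0,100],[0.2,-0.2,0.15,0,-0.2,0,40],[0.2,-0.2,0.15,0,-0.2,0,40],[0.2,-0.2,0.15,0,-0.2,0,40],[0.2,-0.2,0.15,0,-0.2,0,40],[0.2,-0.2,0.15,0,-0.2,0,40]])

```text
time_s: 5.0
tool_pos: [0.4517, 0.1885, 0.0725]
ee_rot: [-0.098, -0.699, -0.097, 0.702]
wrist_force: [-0.8, 0.3, -0.1]
gripper_width: 0.0541
```

```bash
python3 go.py .4535 .1890 .26 .2755
```

```text
t 5.0 tcp [0.4517 0.1885 0.0725] F [-0.8  0.3 -0.1] M [-0.03 -0.01 -0.03] w 0.0541 q [0.35 0.29 2.2  0.   0.66 1.64]
tool y [ 0.2728 -0.9621 -0.    ] tool x [-0.0034 -0.001  -1.    ] yaw(y) -2.8653
row [-18.75   0.    -0.12] [0.05 0.2  0.  ]
```

Request:
arm_command(series=[[0,0,0,0,0,0,20],[0,0,0,0,0,0,20],[0,0,0,0,0,0,20],[0,0,0,0,0,0,20]])

```text
time_s: 5.4
tool_pos: [0.4517, 0.1885, 0.0724]
ee_rot: [-0.098, -0.699, -0.097, 0.702]
wrist_force: [-0.1, 1.0, -1.4]
gripper_width: 0.0437
```

```bash
python3 go.py .4535 .1890 .26 .2755
```

```text
t 5.4 tcp [0.4517 0.1885 0.0724] F [-0.1  1.  -1.4] M [ 0.11 -0.02  0.01] w 0.0437 q [0.35 0.29 2.2  0.   0.66 1.64]
tool y [ 0.2728 -0.9621 -0.    ] tool x [-0.0035 -0.001  -1.    ] yaw(y) -2.8653
row [-18.76   0.    -0.12] [0.05 0.21 0.  ]
```

```bash
python3 go.py .4517 .1885 .25 .2755  .5157 -.238 .25 -.023
```

```text
t 5.4 tcp [0.4517 0.1885 0.0724] F [-0.1  1.  -1.4] M [ 0.11 -0.02  0.01] w 0.0437 q [0.35 0.29 2.2  0.   0.66 1.64]
tool y [ 0.2728 -0.9621 -0.    ] tool x [-0.0035 -0.001  -1.    ] yaw(y) -2.8653
row [-17.76   0.     0.06] [0.05 0.21 0.  ]
row [-17.74  42.78   5.54] [17.15  0.2  -0.03]
```

Request:
arm_command(series=[[-2,0,0,0,0,0,20],[-6,0,0,0,0,0,20],[-11,0,0,0,0,0,20],[-16,0,0,0,0,0,20],[-18,0,0,0,0,0,20],[-18,0,0,0,0,0,20]])

```text
time_s: 6.0
tool_pos: [0.4538, 0.1892, 0.2557]
ee_rot: [0.097, 0.701, 0.098, -0.7]
wrist_force: [0.2, 0.2, -2.3]
gripper_width: 0.0437
```

```bash
python3 go.py .5157 -.238 .25 -.023
```

```text
t 6.0 tcp [0.4538 0.1892 0.2557] F [ 0.2  0.2 -2.3] M [-0.02  0.06  0.03] w 0.0437 q [ 0.35 -0.01  2.12  0.    1.03  1.64]
tool y [ 2.729e-01 -9.620e-01 -4.000e-04] tool x [ 1.9e-03  9.0e-04 -1.0e+00] yaw(y) -2.8652
row [ 0.54 42.79  5.7 ] [17.15 -0.11  0.04]
```

Request:
arm_command(series=[[0.5,42.8,5.7,17.15,0,0,20],[0.5,42.8,5.7,17.15,0,0,20],[0.5,42.8,5.7,17.15,0,0,20],[0.5,42.8,5.7,17.15,0,0,20],[0.5,42.8,5.7,17.15,0,0,20],[0.5,42.8,5.7,17.15,0,0,20],[0.5,42.8,5.7,17.15,0,0,20],[0.5,42.8,5.7,17.15,0,0,20]])

```text
time_s: 6.8
tool_pos: [0.5087, -0.209, 0.2461]
ee_rot: [0.008, -0.705, 0.008, 0.709]
wrist_force: [1.1, 0.4, -1.2]
gripper_width: 0.0437
```

Request:
arm_command(series=[[0,4,0,0,0,0,20],[0,4,0,0,0,0,20],[0,4,0,0,0,0,20],[0,4,0,0,0,0,20]])

```text
time_s: 7.2
tool_pos: [0.5082, -0.2462, 0.2469]
ee_rot: [0.008, -0.705, 0.008, 0.709]
wrist_force: [0.1, 0.8, -1.3]
gripper_width: 0.0438
```

```bash
python3 go.py .5157 -.238 .25 -.023 .5157 -.238 .13 -.023
```

```text
t 7.2 tcp [ 0.5082 -0.2462  0.2469] F [ 0.1  0.8 -1.3] M [ 0.05 -0.02  0.  ] w 0.0438 q [-0.49  0.13  1.99 -0.    1.03  1.1 ]
tool y [-0.0226 -0.9997  0.    ] tool x [-5.e-03  1.e-04 -1.e+00] yaw(y) 3.119
row [-0.32 -0.83 -0.73] [ 0.02  0.28 -0.  ]
row [11.68 -0.83 -0.79] [ 0.02  0.28 -0.  ]
```

Request:
arm_command(series=[[4,-0.8,-0.75,0,0.3,0,20],[8,-0.8,-0.75,0,0.3,0,20],[11.7,-0.8,-0.75,0,0.3,0,20],[11.7,-0.8,-0.75,0,0.3,0,20],[11.7,-0.8,-0.75,0,0.3,0,20]])

```text
time_s: 7.7
tool_pos: [0.5162, -0.2386, 0.1315]
ee_rot: [-0.008, 0.707, -0.008, -0.707]
wrist_force: [0.9, 0.2, -0.0]
gripper_width: 0.0439
```

```bash
python3 go.py .5157 -.238 .083 -.023; python3 - <<'E'
from h import *
a=viewer.read_camera("scene")[120:280,160:380,::-1]; cv2.imwrite("pics/t12.png",cv2.resize(a,None,fx=3.6,fy=3.6,interpolation=2))
E
```

```text
t 7.7 tcp [ 0.5162 -0.2386  0.1315] F [ 0.9  0.2 -0. ] M [-0.03 -0.03  0.01] w 0.0439 q [-0.47  0.29  2.04 -0.    0.81  1.12]
tool y [-2.190e-02 -9.998e-01  6.000e-04] tool x [ 1.e-03 -6.e-04 -1.e+00] yaw(y) 3.1197
row [ 4.85 -0.06  0.05] [ 0.06 -0.06 -0.03]
```

View pics/t12.png

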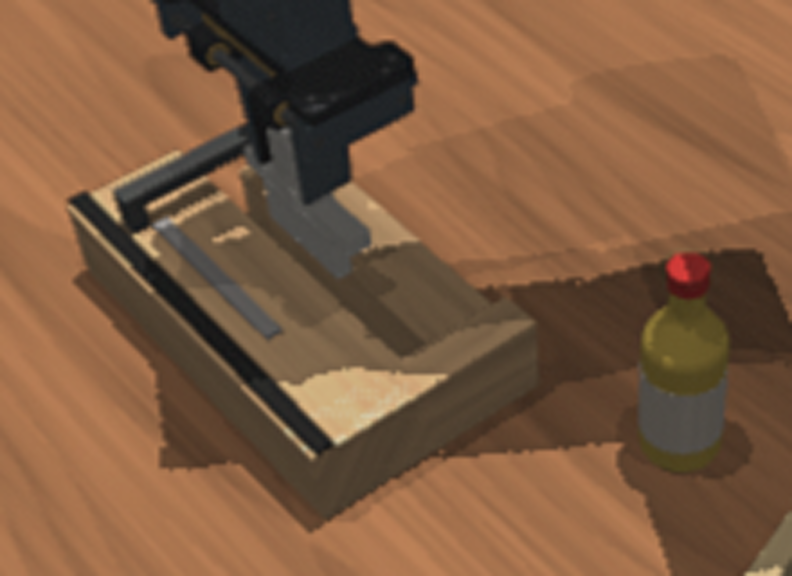

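Gauge12 hangs over the gap at (320,240), aligned with it and clear of the clamp. Lowering it now.

Request:
arm_command(series=[[1,0,0,0,0,0,20],[2.2,0,0,0,0,0,20],[3.4,0,0,0,0,0,20],[4.2,0,0,0,0,0,20],[4.9,0,0,0,0,0,20],[4.9,0,0,0,0,0,20],[4.9,0,0,0,0,0,20]])

```text
time_s: 8.45
tool_pos: [0.5162, -0.2395, 0.082]
ee_rot: [-0.008, 0.708, -0.008, -0.706]
wrist_force: [0.1, 0.1, -1.0]
gripper_width: 0.0438
```

```bash
python3 go.py .5157 -.238 .083 -.023
```

```text
t 8.45 tcp [ 0.5162 -0.2395  0.082 ] F [ 0.1  0.1 -1. ] M [ 0.02 -0.01 -0.  ] w 0.0438 q [-0.48  0.37  2.05 -0.    0.72  1.12]
tool y [-2.300e-02 -9.997e-01  9.000e-04] tool x [ 0.0017 -0.001  -1.    ] yaw(y) 3.1185
row [-0.1  -0.15  0.05] [-0.   -0.1  -0.05]
```

Request:
arm_command(series=[[0,0,-0.3,0,0,0,20],[0,0,-0.6,0,0,0,20],[0,0,-0.6,0,0,0,20]])

```text
time_s: 8.75
tool_pos: [0.5223, -0.2397, 0.0824]
ee_rot: [-0.008, 0.707, -0.008, -0.707]
wrist_force: [-3.2, -0.7, 0.9]
gripper_width: 0.0437
```

Request:
arm_command(series=[[0,0,-0.1,0,0,0,20],[0,0,-0.1,0,0,0,20]])

```text
time_s: 8.95
tool_pos: [0.5224, -0.2396, 0.0821]
ee_rot: [0.008, -0.707, 0.008, 0.707]
wrist_force: [-7.9, -2.2, 4.4]
gripper_width: 0.0437
```

Request:
arm_command(series=[[0,0,-0.1,0,0,0,20],[0,0,-0.1,0,0,0,20]])

```text
time_s: 9.15
tool_pos: [0.5228, -0.2395, 0.082]
ee_rot: [0.008, -0.707, 0.008, 0.708]
wrist_force: [-11.7, -2.9, 6.3]
gripper_width: 0.0435
```

Request:
arm_command(series=[[0,0,0.5,0,0,0,20],[0,0,1.0,0,0,0,20],[0,0,1.4,0,0,0,20],[0,0,1.4,0,0,0,20]])

```text
time_s: 9.55
tool_pos: [0.5098, -0.2393, 0.0821]
ee_rot: [-0.008, 0.708, -0.009, -0.706]
wrist_force: [-0.6, -0.5, -1.0]
gripper_width: 0.0435
```

Request:
arm_command(series=[[0,0,0.1,0,0,0,20],[0,0,0.1,0,0,0,20]])

```text
time_s: 9.75
tool_pos: [0.5093, -0.2393, 0.0821]
ee_rot: [-0.008, 0.708, -0.009, -0.706]
wrist_force: [-0.5, -1.2, -1.0]
gripper_width: 0.0437
```

Request:
arm_command(series=[[0,0,0.1,0,0,0,20],[0,0,0.1,0,0,0,20]])

```text
time_s: 9.95
tool_pos: [0.5086, -0.2393, 0.0822]
ee_rot: [-0.008, 0.708, -0.009, -0.706]
wrist_force: [2.9, 1.4, -2.6]
gripper_width: 0.0438
```

Request:
arm_command(series=[[0,0,0.1,0,0,0,20],[0,0,0.1,0,0,0,20]])

```text
time_s: 10.15
tool_pos: [0.5081, -0.2394, 0.0823]
ee_rot: [-0.008, 0.708, -0.009, -0.706]
wrist_force: [6.6, 0.6, -4.7]
gripper_width: 0.0438
```

Request:
arm_command(series=[[0,0,-0.5,0,0,0,20],[-3,0,-0.7,0,0,0,20],[-8,0,-0.7,0,0,0,20],[-13,0,-0.7,0,0,0,20],[-17,0,-0.7,0,0,0,20],[-17,0,-0.7,0,0,0,20]])

```text
time_s: 10.75
tool_pos: [0.5162, -0.2404, 0.2579]
ee_rot: [-0.006, 0.71, -0.01, -0.704]
wrist_force: [1.1, -0.4, -1.8]
gripper_width: 0.044
```

```bash
python3 go.py .4517 .1885 .25 .2763
```

```text
t 10.75 tcp [ 0.5162 -0.2404  0.2579] F [ 1.1 -0.4 -1.8] M [ 0.02 -0.03  0.02] w 0.044 q [-0.48  0.12  1.98 -0.    1.04  1.12]
tool y [-0.0229 -0.9997  0.0047] tool x [ 0.0088 -0.0049 -0.9999] yaw(y) 3.1187
row [  0.52 -42.74   7.44] [-17.14  -0.47  -0.34]
```

Request:
arm_command(series=[[0.5,-42.8,7.4,-17.15,-0.3,-0.2,20],[0.5,-42.8,7.4,-17.15,-0.3,-0.2,20],[0.5,-42.8,7.4,-17.15,-0.3,-0.2,20],[0.5,-42.8,7.4,-17.15,-0.3,-0.2,20],[0.5,-42.8,7.4,-17.15,-0.3,-0.2,20],[0.5,-42.8,7.4,-17.15,-0.3,-0.2,20],[0.5,-42.8,7.4,-17.15,-0.3,-0.2,20],[0.5,-42.8,7.4,-17.15,-0.3,-0.2,20]])

```text
time_s: 11.55
tool_pos: [0.4537, 0.1581, 0.2462]
ee_rot: [-0.097, -0.699, -0.098, 0.702]
wrist_force: [1.4, 0.8, -1.8]
gripper_width: 0.0434
```

```bash
python3 go.py .4517 .1885 .25 .2763
```

```text
t 11.55 tcp [0.4537 0.1581 0.2462] F [ 1.4  0.8 -1.8] M [-0.03 -0.08 -0.06] w 0.0434 q [ 0.29 -0.02  2.15  0.    1.02  1.58]
tool y [ 0.2727 -0.9621 -0.0025] tool x [-0.0047  0.0013 -1.    ] yaw(y) -2.8654
row [-0.37 -2.98 -0.64] [-0.01  0.24  0.14]
```

Request:
arm_command(series=[[0,-2.9,-0.6,0,0.2,0.1,20],[0,-2.9,-0.6,0,0.2,0.1,20],[0,-2.9,-0.6,0,0.2,0.1,20]])

```text
time_s: 11.85
tool_pos: [0.4521, 0.186, 0.2462]
ee_rot: [-0.098, -0.7, -0.098, 0.701]
wrist_force: [-0.7, -1.3, -1.0]
gripper_width: 0.0435
```

```bash
python3 go.py .4517 .1885 .12 .2763
```

```text
t 11.85 tcp [0.4521 0.186  0.2462] F [-0.7 -1.3 -1. ] M [-0.01 -0.01 -0.01] w 0.0435 q [ 0.34 -0.    2.13  0.    1.02  1.63]
tool y [ 2.745e-01 -9.616e-01 -6.000e-04] tool x [-1.4e-03  2.0e-04 -1.0e+00] yaw(y) -2.8636
row [12.62 -0.24 -0.05] [0.1  0.07 0.03]
```

Request:
arm_command(series=[[5,-0.2,0,0,0,0,20],[10,-0.2,0,0,0,0,20],[12.6,-0.2,0,0,0,0,20],[12.6,-0.2,0,0,0,0,20],[12.6,-0.2,0,0,0,0,20]])

```text
time_s: 12.35
tool_pos: [0.4525, 0.1871, 0.1214]
ee_rot: [-0.097, -0.7, -0.097, 0.701]
wrist_force: [0.7, 0.5, -1.6]
gripper_width: 0.0436
```

```bash
python3 go.py .4517 .1885 .074 .2763
```

```text
t 12.35 tcp [0.4525 0.1871 0.1214] F [ 0.7  0.5 -1.6] M [-0.02 -0.05  0.04] w 0.0436 q [0.34 0.19 2.19 0.   0.75 1.64]
tool y [ 2.717e-01 -9.624e-01 -8.000e-04] tool x [-6.e-04  6.e-04 -1.e+00] yaw(y) -2.8664
row [ 4.74 -0.15  0.03] [-0.06  0.02  0.04]
```

Request:
arm_command(series=[[2,-0.1,0,0,0,0,20],[3.5,-0.1,0,0,0,0,20],[4.5,-0.1,0,0,0,0,20],[4.75,-0.1,0,0,0,0,20],[4.75,-0.1,0,0,0,0,20],[4.75,-0.1,0,0,0,0,20]])

```text
time_s: 12.95
tool_pos: [0.4525, 0.1891, 0.0744]
ee_rot: [0.097, 0.701, 0.098, -0.7]
wrist_force: [-0.4, 0.6, -0.4]
gripper_width: 0.0439
```

```bash
python3 go.py .4517 .1885 .074 .2763
```

```text
t 12.95 tcp [0.4525 0.1891 0.0744] F [-0.4  0.6 -0.4] M [-0.01  0.05 -0.  ] w 0.0439 q [0.35 0.28 2.2  0.   0.65 1.64]
tool y [ 0.2728 -0.9621 -0.001 ] tool x [ 0.0013  0.0014 -1.    ] yaw(y) -2.8653
row [0.04 0.03 0.09] [-0.   -0.09  0.06]
```

Request:
arm_command(series=[[0.15,0,0,0,0,0,20],[0.15,0,0,0,0,0,20],[0.15,0,0,0,0,0,60],[0.15,0,0,0,0,0,100],[0.15,0,0,0,0,0,100],[0.15,0,0,0,0,0,100],[0.15,0,0,0,0,0,100],[0.15,0,0,0,0,0,100]])

```text
time_s: 13.75
tool_pos: [0.4518, 0.1889, 0.0719]
ee_rot: [0.097, 0.7, 0.098, -0.7]
wrist_force: [0.0, 0.1, 0.3]
gripper_width: 0.089
```

```bash
python3 go.py .5647 .2193 .15 .2755
```

```text
t 13.75 tcp [0.4518 0.1889 0.0719] F [0.  0.1 0.3] M [ 0.01  0.04 -0.06] w 0.089 q [0.35 0.29 2.2  0.   0.65 1.64]
tool y [ 2.728e-01 -9.621e-01 -9.000e-04] tool x [-0.     0.001 -1.   ] yaw(y) -2.8653
row [ -7.8    0.15 -11.69] [ 0.05 -0.01  0.05]
```

Request:
arm_command(series=[[-4,0,0,0,0,0,100],[-7.8,0,0,0,0,0,100],[-7.8,0.15,-5,0,0,0,100],[-7.8,0.15,-10,0,0,0,100],[-7.8,0.15,-11.7,0,0,0,100],[-7.8,0.15,-11.7,0,0,0,100],[-7.8,0.15,-11.7,0,0,0,100]])

```text
time_s: 14.45
tool_pos: [0.5639, 0.219, 0.1494]
ee_rot: [-0.097, -0.7, -0.098, 0.701]
wrist_force: [0.6, 0.4, -0.6]
gripper_width: 0.0911
```

```bash
python3 go.py .5647 .2193 .0725 .2755
```

```text
t 14.45 tcp [0.5639 0.219  0.1494] F [ 0.6  0.4 -0.6] M [0.03 0.05 0.02] w 0.0911 q [0.33 0.32 1.96 0.   0.87 1.63]
tool y [ 2.728e-01 -9.621e-01 -9.000e-04] tool x [-1.2e-03  6.0e-04 -1.0e+00] yaw(y) -2.8653
row [ 7.69  0.   -0.09] [0.04 0.06 0.05]
```

Request:
arm_command(series=[[4,0,-0.05,0,0,0,100],[7.5,0,-0.05,0,0,0,100],[7.7,0,-0.05,0,0,0,100],[7.7,0,-0.05,0,0,0,100],[7.7,0,-0.05,0,0,0,40],[7.7,0,-0.05,0,0,0,30],[7.7,0,-0.05,0,0,0,20],[7.7,0,-0.05,0,0,0,20]], grip_force=35)

```text
time_s: 15.25
tool_pos: [0.5657, 0.2197, 0.0738]
ee_rot: [0.097, 0.701, 0.098, -0.7]
wrist_force: [0.9, -0.2, -0.3]
gripper_width: 0.062
```

Request:
arm_command(series=[[0,0,0,0,0,0,20],[0,0,0,0,0,0,20],[0,0,0,0,0,0,20],[0,0,0,0,0,0,20]])

```text
time_s: 15.65
tool_pos: [0.5655, 0.2198, 0.0733]
ee_rot: [0.097, 0.701, 0.098, -0.7]
wrist_force: [-1.3, 2.4, 5.1]
gripper_width: 0.0436
```

```bash
python3 go.py .5647 .2193 .0725 .2755
```

```text
t 15.65 tcp [0.5655 0.2198 0.0733] F [-1.3  2.4  5.1] M [ 0.53  0.26 -0.03] w 0.0436 q [0.33 0.43 1.97 0.   0.73 1.63]
tool y [ 0.2728 -0.9621 -0.0011] tool x [ 4.0e-04  1.3e-03 -1.0e+00] yaw(y) -2.8653
row [0.08 0.02 0.09] [ 0.04 -0.04  0.07]
```

Request:
arm_command(series=[[-2,0,0,0,0,0,20],[-6,0,0,0,0,0,20],[-11,0,0,0,0,0,20],[-16,0,0,0,0,0,20],[-17.7,0,0,0,0,0,20],[-17.7,0,0,0,0,0,20]])

```text
time_s: 16.25
tool_pos: [0.5664, 0.2196, 0.2527]
ee_rot: [0.097, 0.702, 0.098, -0.699]
wrist_force: [0.8, 0.6, -3.8]
gripper_width: 0.0439
```

```bash
python3 go.py .5150 -.236 .25 -.023
```

```text
t 16.25 tcp [0.5664 0.2196 0.2527] F [ 0.8  0.6 -3.8] M [-0.    0.03  0.02] w 0.0439 q [0.33 0.19 1.91 0.   1.04 1.63]
tool y [ 2.728e-01 -9.621e-01 -9.000e-04] tool x [ 0.0042  0.0022 -1.    ] yaw(y) -2.8653
row [ 0.15 42.43 17.38] [17.15 -0.25  0.09]
```

Request:
arm_command(series=[[0.2,42.4,17.5,17.15,-0.2,0,20],[0.2,42.4,17.5,17.15,-0.2,0,20],[0.2,42.4,17.5,17.15,-0.2,0,20],[0.2,42.4,17.5,17.15,-0.2,0,20],[0.2,42.4,17.5,17.15,-0.2,0,20],[0.2,42.4,17.5,17.15,-0.2,0,20],[0.2,42.4,17.5,17.15,-0.2,0,20],[0.2,42.4,17.5,17.15,-0.2,0,20]])

```text
time_s: 17.05
tool_pos: [0.5176, -0.1796, 0.2456]
ee_rot: [0.009, -0.705, 0.008, 0.709]
wrist_force: [1.3, 0.8, -3.1]
gripper_width: 0.044
```

```bash
python3 go.py .5130 -.236 .25 -.023
```

```text
t 17.05 tcp [ 0.5176 -0.1796  0.2456] F [ 1.3  0.8 -3.1] M [ 0.01 -0.09  0.03] w 0.044 q [-0.38  0.1   2.02 -0.    1.03  1.22]
tool y [-0.023  -0.9997 -0.0014] tool x [-0.0062  0.0016 -1.    ] yaw(y) 3.1186
row [-0.45  5.65  0.33] [0.   0.36 0.08]
```

Request:
arm_command(series=[[0,4,0.35,0,0.3,0.1,20],[0,5.6,0.35,0,0.3,0.1,20],[0,5.6,0.35,0,0.3,0.1,20],[0,5.6,0.35,0,0.3,0.1,20],[0,5.6,0.35,0,0.3,0.1,20]])

```text
time_s: 17.55
tool_pos: [0.5144, -0.2326, 0.2471]
ee_rot: [-0.008, 0.707, -0.008, -0.707]
wrist_force: [-0.1, -0.1, -2.4]
gripper_width: 0.0436
```

```bash
python3 go.py .5130 -.236 .130 -.023
```

```text
t 17.55 tcp [ 0.5144 -0.2326  0.2471] F [-0.1 -0.1 -2.4] M [0.01 0.06 0.03] w 0.0436 q [-0.47  0.13  1.99 -0.    1.02  1.13]
tool y [-2.190e-02 -9.998e-01  6.000e-04] tool x [ 8.e-04 -6.e-04 -1.e+00] yaw(y) 3.1197
row [11.71  0.34  0.14] [ 0.06 -0.04 -0.03]
```

Request:
arm_command(series=[[5,0.3,0.1,0,0,0,20],[10,0.3,0.1,0,0,0,20],[11.7,0.3,0.1,0,0,0,20],[12.7,0.3,0.1,0,0,0,20],[13.0,0.3,0.1,0,0,0,20],[13.0,0.3,0.1,0,0,0,20]])

```text
time_s: 18.15
tool_pos: [0.5144, -0.2368, 0.1186]
ee_rot: [-0.007, 0.708, -0.008, -0.706]
wrist_force: [0.0, -0.8, -1.9]
gripper_width: 0.0439
```

```bash
python3 go.py .5130 -.236 .1165 -.023
```

```text
t 18.15 tcp [ 0.5144 -0.2368  0.1186] F [ 0.  -0.8 -1.9] M [ 0.02 -0.   -0.02] w 0.0439 q [-0.47  0.31  2.05 -0.    0.78  1.12]
tool y [-0.0223 -0.9998  0.0017] tool x [ 0.0027 -0.0017 -1.    ] yaw(y) 3.1193
row [ 0.21 -0.08  0.14] [ 0.04 -0.16 -0.1 ]
```

Request:
arm_command(series=[[0.2,0,-0.1,0,-0.15,-0.1,20],[0.2,0,-0.25,0,-0.15,-0.1,20],[0.2,0,-0.3,0,-0.15,-0.1,20],[0.2,0,-0.3,0,-0.15,-0.1,20]])

```text
time_s: 18.55
tool_pos: [0.517, -0.2372, 0.1163]
ee_rot: [0.008, -0.707, 0.008, 0.707]
wrist_force: [-0.6, -0.5, -2.7]
gripper_width: 0.0436
```

Request:
arm_command(series=[[0,0,-0.1,0,0,0,20],[0,0,-0.1,0,0,0,20]])

```text
time_s: 18.75
tool_pos: [0.5178, -0.2372, 0.116]
ee_rot: [0.008, -0.707, 0.008, 0.707]
wrist_force: [0.2, -0.3, -2.7]
gripper_width: 0.0433
```

Request:
arm_command(series=[[0,0,-0.1,0,0,0,20],[0,0,-0.1,0,0,0,20]])

```text
time_s: 18.95
tool_pos: [0.5188, -0.2372, 0.1159]
ee_rot: [0.008, -0.707, 0.008, 0.707]
wrist_force: [-0.3, 0.1, -2.7]
gripper_width: 0.0442
```

Request:
arm_command(series=[[0,0,-0.1,0,0,0,20],[0,0,-0.1,0,0,0,20]])

```text
time_s: 19.15
tool_pos: [0.5195, -0.2371, 0.1158]
ee_rot: [0.008, -0.707, 0.008, 0.708]
wrist_force: [-1.3, 0.2, -1.9]
gripper_width: 0.044
```

Request:
arm_command(series=[[0,0,-0.05,0,0,0,20],[0,0,-0.05,0,0,0,20]])

```text
time_s: 19.35
tool_pos: [0.5197, -0.2371, 0.1157]
ee_rot: [0.008, -0.706, 0.008, 0.708]
wrist_force: [-5.0, -1.5, 0.2]
gripper_width: 0.0439
```

Request:
arm_command(series=[[0,0,-0.05,0,0,0,20],[0,0,-0.05,0,0,0,20]])

```text
time_s: 19.55
tool_pos: [0.5198, -0.2371, 0.1156]
ee_rot: [0.008, -0.706, 0.008, 0.708]
wrist_force: [-7.5, -1.5, 0.9]
gripper_width: 0.0438
```

```bash
python3 go.py .5185 -.236 .1165 -.023
```

```text
t 19.55 tcp [ 0.5198 -0.2371  0.1156] F [-7.5 -1.5  0.9] M [-0.25  1.72  0.07] w 0.0438 q [-0.47  0.32  2.03 -0.    0.79  1.13]
tool y [-2.260e-02 -9.997e-01 -9.000e-04] tool x [-3.e-03  9.e-04 -1.e+00] yaw(y) 3.119
row [-0.09 -0.1   0.13] [0.02 0.17 0.05]
```

Request:
arm_command(series=[[0,0,0.2,0,0.1,0,20],[0,0,0.2,0,0.1,0,20],[0,0,0.2,0,0.1,0,20]])

```text
time_s: 19.85
tool_pos: [0.519, -0.2372, 0.116]
ee_rot: [-0.008, 0.708, -0.008, -0.706]
wrist_force: [-0.4, -0.2, -3.0]
gripper_width: 0.0441
```

```bash
python3 go.py .5186 -.237 .1165 -.023
```

```text
t 19.85 tcp [ 0.519  -0.2372  0.116 ] F [-0.4 -0.2 -3. ] M [ 0.05 -0.03  0.03] w 0.0441 q [-0.47  0.32  2.04  0.    0.78  1.12]
tool y [-2.310e-02 -9.997e-01 -3.000e-04] tool x [ 1.6e-03  3.0e-04 -1.0e+00] yaw(y) 3.1185
row [-0.05 -0.02  0.04] [-0.01 -0.09  0.02]
```

Request:
arm_command(series=[[0,0,0.07,0,-0.1,0,20],[0.2,0,0.07,0,-0.1,0,20],[0.5,0,0.07,0,-0.1,0,20],[0.8,0,0.07,0,-0.1,0,20],[1.0,0,0.07,0,-0.1,0,20],[1.2,0,0.07,0,-0.1,0,20]])

```text
time_s: 20.45
tool_pos: [0.518, -0.2371, 0.1036]
ee_rot: [0.008, -0.707, 0.008, 0.707]
wrist_force: [0.0, 0.7, -2.8]
gripper_width: 0.0438
```

```bash
python3 go.py .5186 -.237 .0773 -.023
```

```text
t 20.45 tcp [ 0.518  -0.2371  0.1036] F [ 0.   0.7 -2.8] M [ 0.04 -0.02  0.04] w 0.0438 q [-0.47  0.34  2.04  0.    0.76  1.12]
tool y [-2.290e-02 -9.997e-01 -6.000e-04] tool x [-9.e-04  6.e-04 -1.e+00] yaw(y) 3.1187
row [ 2.63 -0.01 -0.06] [0.   0.05 0.03]
```

It has entered the gap without any force. Continuing down.

Request:
arm_command(series=[[0.4,0,-0.03,0,0,0,20],[0.9,0,-0.03,0,0,0,20],[1.4,0,-0.03,0,0,0,20],[1.9,0,-0.03,0,0,0,20],[2.3,0,-0.03,0,0,0,20],[2.4,0,-0.03,0,0,0,20]])

```text
time_s: 21.05
tool_pos: [0.518, -0.237, 0.0792]
ee_rot: [0.008, -0.707, 0.008, 0.708]
wrist_force: [0.5, -0.2, -2.7]
gripper_width: 0.0438
```

```bash
python3 go.py .5186 -.237 .0773 -.023
```

```text
t 21.05 tcp [ 0.518  -0.237   0.0792] F [ 0.5 -0.2 -2.7] M [ 0.01 -0.01 -0.  ] w 0.0438 q [-0.47  0.38  2.05  0.    0.72  1.12]
tool y [-2.300e-02 -9.997e-01 -8.000e-04] tool x [-1.5e-03  9.0e-04 -1.0e+00] yaw(y) 3.1186
row [ 0.19  0.   -0.06] [0.   0.09 0.05]
```

Request:
arm_command(series=[[0.15,0,-0.08,0,0.1,0,20],[0.25,0,-0.08,0,0.1,0,20],[0.25,0,-0.08,0,0.1,0,20]])

```text
time_s: 21.35
tool_pos: [0.5192, -0.2372, 0.0774]
ee_rot: [-0.008, 0.707, -0.008, -0.707]
wrist_force: [0.5, -0.7, -2.6]
gripper_width: 0.044
```

Request:
arm_command(series=[[0.1,0,0,0,0,0,20],[0.1,0,0,0,0,0,20]])

```text
time_s: 21.55
tool_pos: [0.5194, -0.2372, 0.0772]
ee_rot: [-0.008, 0.707, -0.008, -0.707]
wrist_force: [-4.2, 1.8, 11.2]
gripper_width: 0.0441
```

```bash
python3 go.py .5186 -.237 .0773 -.023
```

```text
t 21.55 tcp [ 0.5194 -0.2372  0.0772] F [-4.2  1.8 11.2] M [0.6  0.92 0.02] w 0.0441 q [-0.47  0.38  2.04  0.    0.71  1.12]
tool y [-2.290e-02 -9.997e-01 -5.000e-04] tool x [ 1.1e-03  5.0e-04 -1.0e+00] yaw(y) 3.1187
row [-0.01 -0.02  0.08] [ 0.   -0.06  0.03]
```

The shoulder rests on the rail: +14 N on contact at origin z ≈ 16 mm, with the back at the frame. Releasing and retreating.

Request:
arm_command(series=[[0,0,0.05,0,0,0,35],[0,0,0.05,0,0,0,75],[0,0,0.05,0,0,0,75],[0,0,0.05,0,0,0,75],[0,0,0.05,0,0,0,75],[0,0,0.05,0,0,0,75]])

```text
time_s: 22.15
tool_pos: [0.5186, -0.2371, 0.0763]
ee_rot: [-0.008, 0.707, -0.008, -0.707]
wrist_force: [-0.3, 1.6, 0.5]
gripper_width: 0.0682
```

Request:
arm_command(series=[[-2,0,0,0,0,0,75],[-7,0,0,0,0,0,75],[-12,0,0,0,0,0,75],[-16,0,0,0,0,0,75],[-16,0,5,0,0,0,75],[-16,15,5,0,0,0,75],[-16,15,5,0,0,0,75],[-16,15,5,0,0,0,75]])

```text
time_s: 22.95
tool_pos: [0.4646, -0.3877, 0.2368]
ee_rot: [-0.008, 0.708, -0.008, -0.706]
wrist_force: [1.0, 0.9, -0.5]
gripper_width: 0.0684
```

Request:
arm_command(series=[[0,20,5,0,0,0,75],[0,20,5,0,0,0,75],[0,20,5,0,0,0,75],[0,20,5,0,0,0,75],[0,20,5,0,0,0,75],[0,20,5,0,0,0,75]])

```text
time_s: 23.55
tool_pos: [0.4097, -0.5857, 0.2355]
ee_rot: [-0.009, 0.707, -0.008, -0.707]
wrist_force: [-0.1, 0.4, 0.4]
gripper_width: 0.0682
```

```bash
cat > m3.py <<'E'
from h import *
import sys
G=masks("gauge12"); ims={c:viewer.read_camera(c) for c in CI}
o=np.load("fit.npy",allow_pickle=True).item()
fr=np.array([.5333,-.2433,-.023]); rk=[*o["rack"][:2],.2755]
def loc(p,b): 
    d=p[:2]-np.array(b[:2]); c,s=np.cos(b[2]),np.sin(b[2]); return np.array([c*d[0]+s*d[1],-s*d[0]+c*d[1]])
P={12:o[12],18:o[18],30:o[30],24:np.array([.5330,-.237,-.023])}
for t,p0 in P.items():
    B=gauge(t,16 if t==24 else 12); M={}
    for c in CI:
        qq=proj(c,T(p0,[[-t/2000,0,.07]]))[0]
        d=[np.hypot(g["at"][1]-qq[0],g["at"][0]-qq[1]) for g in G[c]]; j=int(np.argmin(d)); 
        if d[j]<14: M[c]=G[c][j]["region"]
    if not M: print(t,"not seen"); continue
    p,e=fit(p0,B,M); b=fr if t==24 else rk; print(t,list(M),p.round(4),round(e,3),"local",loc(p,b).round(4),"yaw",round(p[2]-b[2],3)); P[t]=p
a=cv2.resize(ims["top"][170:310,200:480,::-1],None,fx=2.8,fy=2.8,interpolation=2)
b=cv2.resize(ims["scene"][120:400,160:460,::-1],None,fx=1,fy=1)
cv2.imwrite("pics/top_end.png",a); cv2.imwrite("pics/sc_end.png",cv2.resize(b,None,fx=2.1,fy=2.1,interpolation=2))
E
python3 m3.py; python3 go.py
```

```text
12 not seen
18 ['scene'] [0.5177 0.2083 0.2803] 0.183 local [-0.0191  0.0011] yaw 0.005
30 ['scene', 'top'] [0.641  0.2434 0.2512] 0.073 local [0.1091 0.0014] yaw -0.024
24 ['scene'] [ 0.5049 -0.2907  0.2293] 0.447 local [-0.0273 -0.048 ] yaw 0.252
t 23.75 tcp [ 0.411  -0.5835  0.2361] F [0.4 0.1 0.1] M [ 0.01 -0.04  0.01] w 0.0681 q [-0.99  0.38  1.69  0.    1.07  0.6 ]
tool y [-2.180e-02 -9.998e-01 -8.000e-04] tool x [ 9.e-04  8.e-04 -1.e+00] yaw(y) 3.1198
```

View pics/sc_end.png

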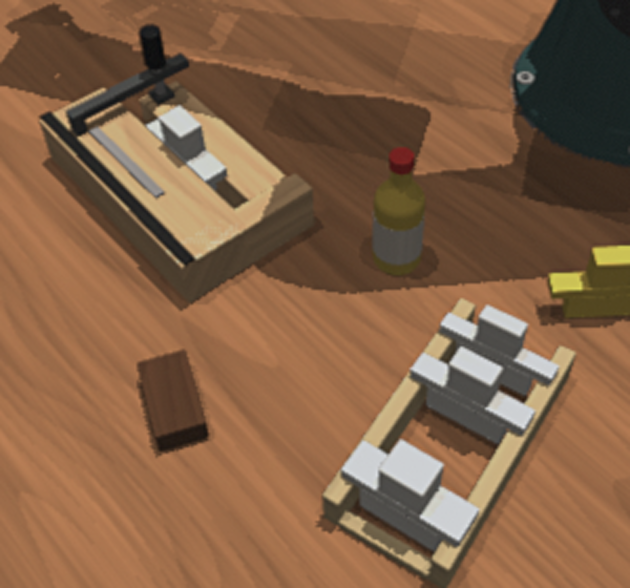

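View pics/top_end.png

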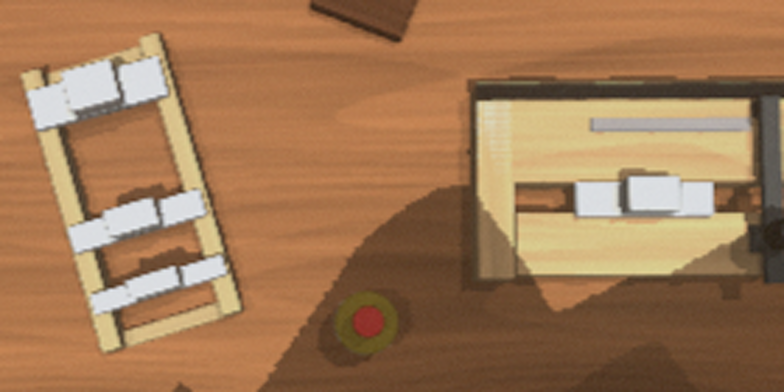

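Both views show gauge24 seated in the gap with its head on the rail (top view (645,195)), the other three hanging on the rack, and the glue and offcut where they were. The networks missed gauges 12 and 24, so I'll check those two with a colour mask.

```bash
cat >> h.py <<'E'
def white(im):
    h=cv2.cvtColor(im,cv2.COLOR_RGB2HSV); return (h[...,1]<45)&(h[...,2]>65)
E
python3 - <<'E'
from h import *
o=np.load("fit.npy",allow_pickle=True).item(); rk=[*o["rack"][:2],.2755]; fr=[.5333,-.2433,-.023]
ims={c:white(viewer.read_camera(c)) for c in CI}
def loc(p,b):
    d=np.array(p[:2])-b[:2]; c,s=np.cos(b[2]),np.sin(b[2]); return np.array([c*d[0]+s*d[1],-s*d[0]+c*d[1]])
for t,p0,b in((12,o[12],rk),(18,o[18],rk),(30,o[30],rk),(24,np.array([.533,-.237,-.023]),fr)):
    B=gauge(t,16 if t==24 else 12)
    if t==24: B=B[1:]
    for cs in(["top"],["scene"],["top","scene"]):
        M={}
        for c in cs:
            s=cv2.dilate(cv2.resize(sil(c,p0,B),(640,480),interpolation=cv2.INTER_AREA),np.ones((9,9)))>0
            n,L,st,_=cv2.connectedComponentsWithStats((ims[c]&s).astype(np.uint8)); M[c]=L==1+st[1:,4].argmax()
        p,e=fit(p0,B,M); print(t,cs,p.round(4),round(e,3),"local",loc(p,b).round(4),"dyaw",round(p[2]-b[2],3))
E
```

```text
12 ['top'] [0.4633 0.191  0.2804] 0.087 local [-0.0761 -0.0008] dyaw 0.005
12 ['scene'] [0.4602 0.1891 0.2962] 0.188 local [-0.0796 -0.0017] dyaw 0.021
12 ['top', 'scene'] [0.4628 0.1911 0.2803] 0.16 local [-0.0766 -0.0006] dyaw 0.005
18 ['top'] [0.5222 0.2102 0.27  ] 0.079 local [-0.0142  0.0017] dyaw -0.005
18 ['scene'] [0.5177 0.2081 0.2719] 0.106 local [-0.0191  0.0009] dyaw -0.004
18 ['top', 'scene'] [0.5219 0.2088 0.2723] 0.144 local [-0.0149  0.0004] dyaw -0.003
30 ['top'] [0.6423 0.2446 0.2519] 0.059 local [0.1107 0.0021] dyaw -0.024
30 ['scene'] [0.6387 0.2426 0.2558] 0.042 local [0.1067 0.0012] dyaw -0.02
30 ['top', 'scene'] [0.641  0.2436 0.2521] 0.086 local [0.1092 0.0015] dyaw -0.023
24 ['top'] [ 0.5337 -0.2383 -0.0067] 0.06 local [0.0003 0.005 ] dyaw 0.016
24 ['scene'] [ 0.5295 -0.2415 -0.0086] 0.184 local [-0.0039  0.0017] dyaw 0.014
24 ['top', 'scene'] [ 0.5331 -0.2383 -0.0071] 0.151 local [-0.0003  0.005 ] dyaw 0.016
```

All poses check out and the robot touches nothing.

```bash
python3 -c "
from bench import job; print(job.close_job())"
```

```text
the job is handed in; nothing more can be done
None
```

The 24 mm gauge fits, and I handed the job in with it seated in the gap and the other three hanging on the rack. The clock read about 24 s of the allowed 72 s. The hand-in gives no verdict.

- **Trying gauge12:** I tried it first, with the others still untouched. Its blade went in to an origin height of about 22 mm. Feeling both walls gave 13.6 mm of play, so a gap of about 25.6 mm; the camera measured about 26 mm. I then hung it back where it came from.
- **Seating gauge24:** I felt it against the frame face and lowered it without resistance. The shoulder landed on the rail at an origin height of about 16 mm, and I pushed it down with roughly 14 N before releasing.
- **Gauges not tried:** I did not try gauge18 or gauge30. The measured width ruled them out.

**Last checks**
- **gauge24:** The combined camera fit puts it about 0.3 mm off the frame face and 5 mm from the gap's middle, turned 0.016 rad from the gap.
- **Other three gauges:** They are within about 2 mm across the rack. By eye in the pictures they hang upright; I did not measure their tilt.
- **Glue and offcut:** In the pictures both stand where they were.

**Disagreements**
- **Missed detections:** The networks missed gauge12 and gave a false match for gauge24 in the last look. I refitted both with a colour mask.
- **Camera mismatch:** The scene camera alone placed gauge24 3.9 mm off the face, against the top camera's 0.3 mm and the felt contact. I put this down to its poorer fit (mask mismatch 0.18 against 0.06).

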